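# Stand the kit case on its heavy end

### The job

The grey kit case with the swing handle is packed with all its weight at one end, and nothing on the outside shows which. Lift it clear of the board by its handle to see which end dips, then stand it upright on that heavy end on the black rubber mat, near the mat's middle, and let go of it.

Things in the scene. Friction and masses are not known exactly. Their poses are not given: they have to be found in the camera images.
- case_center (a point): Centre of the grey kit case, a closed box 60 (x) by 120 (y) by 50 mm (z), about 0.7 kg, lying flat at first (this point 25 mm above the board). Own axes: y along its length, z out of its top face. Both ends look the same; a hidden weight (about 0.5 kg) sits inside, 39 mm from the middle towards either +y or -y, differing from run to run.
- bail_grip (a point): Middle of the black grip bar of the case's swing handle, with the handle's axes (x along the bar, as the case's x). Bar 72 mm long, 12 by 12 mm thick, 165 mm above the board at first. Grasp it across, from above. Steel legs beside the case join it to a hinge axis along x over the case's middle, 60 mm above its underside (10 above its top); bar to hinge axis 105 mm.
- bail (a joint): Angle of the swing handle to the case, rad, -1.75 to 1.75; 0: straight out of the case's top. Slight friction just keeps the empty handle upright. Case hanging from the upright handle: positive if its +y end hangs low, negative if its -y end does; it hangs some 37 degrees from level. About 1.57 either way when the case stands on end under an upright handle.
- rest_mat: Black rubber mat, 150 by 150 mm, 4 mm thick, fixed flat on the board; origin at the centre of its underside, edges along its x and y. Grippy (friction about 1): an edge of the case set on it stays put while the case is tipped up about that edge.

How it is judged:
By the outcome, as a careful person would: the job done as asked, in the order asked, and still so for the second after the job is handed in, with the robot touching nothing.
It also fails if it takes over 48 s, if anything falls off the work surface, if the arm or the gripper's body presses on something with over 40 N, if the wrist force passes 120 N, or if a joint passes its speed limit or range.

### The arm

A 6-joint arm with a two-finger parallel gripper is mounted at the origin on a cart in front of the work surface, level with it; the furniture and walls round the work are solid. World frame = base frame: x ahead of the robot, y to its left, z up, the work surface at z = 0. Lengths are in m, angles in rad, forces in N, time in s.
With the tool pointing down it reaches from about 0.35 to 0.775 m from the base axis. Payload 7.3 kg.
Tool frame: the origin (TCP) lies midway between the tips of the shut fingers; the grasp point (between the pads) lies 19 mm behind it; z points along the fingers, y is the direction in which the jaws open and shut (so a half turn about z gives the same grasp; the last joint's range is limited). The gripper opens to 92 mm and grips with 3 to 60 N. Pads are 19 mm wide; open, the fingers measure 130 mm over their backs; the gripper's body (75 mm by 190 mm) begins 47 mm behind the grasp point.
Start: joints at [1.086, 0.342, 1.524, -0, 1.275, -0.146], TCP at [0.174, 0.495, 0.227] pointing down, gripper open.
Joint ranges: [-2.53, 2.53], [-0.77, 2.02], [0.04, 2.7], [-1, 4.14], [0.28, 2.66], [-3.11, 3.11]. Speed limits (rad/s): [2.57, 2.57, 3.14, 3.14, 3.14, 3.14].

### API

Orientations are given as [roll, pitch, yaw] about the fixed x, y, z axes, in that order (R = Rz(yaw) Ry(pitch) Rx(roll)).
In Python, from cell import robot gives the robot as it stands.
- The arm moves only by the tool step_arm, never from a script. Its argument "moves" is a list that holds one entry, the list of rows, each a list of 4 numbers: the shift along the tool's x, y, z in m, then the turn about the tool's z in rad. In form: [[[dx, dy, dz, roll], ...]]. A call has 1 to 8 rows; each row shifts and turns the commanded pose from where the row before left it, along the tool's axes as they then stand; what a row does not reach is not made up. A row lasts 1/12 s, in which the tool goes at most 41.7 mm and 7.16 degrees, less where a joint would pass 70% of its speed; a pose out of reach is approached as far as the arm can. A call with a gripper value outside its range is refused whole. "hand" is the opening, from 0 (shut) to 1 (fully open), set as the call begins (left out, the last holds). The fingers move at their own pace and stop on an object; "force" is the grip in N (left out, the last holds). Time passes only in rows, so rows that do not move let the fingers close. It gives the time, the measured TCP pose, the force and the opening at its end, in the units of the state.
- robot.observe(): the state, without advancing time (a new reading comes with each control period).
- robot.read_camera(name): name is "scene" or "top" or "wrist"; returns a dict with "frame" (400x640x3 uint8, red, green, blue), "fovy" (degrees; the focal length in pixels is half the picture's height over the tangent of half this angle, whatever the lens; pixels are square), "cx", "cy" (the principal point, pixels), "R" (3x3) and "t" (3): a world point X has camera coordinates R X + t. Camera axes: x right, y down, z forward; pixel columns grow to the right and rows downward; lengths in m; the calibration is good to about 2 mm. A picture is of the moment at which its call begins. There is no depth.
- robot.hand_in(): hands the job in, once; it reports no verdict.
The state is a dict: "time": time; "qpos": joint angles; "qvel": joint speeds; "joint_efforts": joint torques, N m; "tool_pos": TCP position; "tool_rot": TCP orientation; "contact_force": force on the tool from outside, world axes, zero at the start; "torque": the same for the moment, N m; "opening": finger opening in m.
Only numpy, scipy, OpenCV 4.12 (cv2) and the standard library are available. Lean on these libraries where they do the work, as an engineer would, in place of code of your own. Each camera call takes 0.05 s, during which the arm holds its last target.

## Working session

There is one attempt and no reset: what is moved stays moved. The work goes in short steps, Python scripts to look and compute and a tool call to move; the robot and the scene stay as the last step left them, time stands still between calls to the robot, and variables do not carry over. Pictures are saved under pics/ and viewed, and the job is handed in when it is done.

Besides the shell and the picture viewer there is one more tool, called as name(argument=value, ...) on one line, values as JSON. step_arm: Moves the arm, as the interface text tells. Its arguments: {"type":"object","properties":{"moves":{"type":"array","items":{"type":"array","items":{"type":"array","items":{"type":"number"}}}},"hand":{"type":"number"},"force":{"type":"number"}},"required":["moves"]}

```bash
ls; mkdir -p pics; cat > h.py <<'E'
import numpy as np, cv2
from cell import robot
def snap(n,f):
    c=robot.read_camera(n); cv2.imwrite('pics/'+f,c['frame'][:,:,::-1]); np.savez('pics/'+f+'.npz',**{k:c[k] for k in('fovy','cx','cy','R','t')}); return c
def ray(f,u,v,z):
    c=np.load('pics/'+f+'.npz'); F=200/np.tan(np.radians(c['fovy'])/2)
    d=c['R'].T@np.array([(u-c['cx'])/F,(v-c['cy'])/F,1]); o=-c['R'].T@c['t']
    return o+d*(z-o[2])/d[2]
def proj(f,X):
    c=np.load('pics/'+f+'.npz'); F=200/np.tan(np.radians(c['fovy'])/2)
    p=c['R']@np.array(X)+c['t']; return F*p[0]/p[2]+c['cx'],F*p[1]/p[2]+c['cy']
E
python3 - <<'E'
from h import *
for n in('scene','top','wrist'):
    c=snap(n,n+'0.png'); print(n,c['fovy'],-c['R'].T@c['t'],c['R'][2])
print(robot.observe())
E
```

```text
pics
scene 51.71915173971535 [ 0.13243695 -0.56168376  0.64585344] [ 0.46762304  0.62106689 -0.62897107]
top 57.600935389778556 [ 0.37280753 -0.04451359  0.94065494] [ 0.21038383  0.03606205 -0.97695352]
wrist 64.42630099346363 [0.0964388  0.52212311 0.38507784] [ 0.28858842 -0.10257517 -0.95194278]
{'time': 0.15, 'qpos': array([ 1.08600810e+00,  3.42539663e-01,  1.52477221e+00, -6.48792733e-06,
        1.27539659e+00, -1.45985733e-01]), 'qvel': array([-0.00118852, -0.00266128, -0.00277342, -0.00081413, -0.00048535,
       -0.00098395]), 'joint_efforts': array([ 8.38082924e-04, -4.31468046e+01, -2.44355983e+01,  7.18829781e-02,
        5.37202600e-02, -1.02565600e-04]), 'tool_pos': array([0.17432366, 0.49490261, 0.22622542]), 'tool_rot': array([-3.14048781e+00, -1.56175267e-04,  2.80279196e+00]), 'contact_force': array([ 0.44066721,  0.73217285, -0.47747251]), 'torque': array([-0.04066281,  0.00381966, -0.08679361]), 'opening': 0.0914910972102705}
```

View pics/scene0.png

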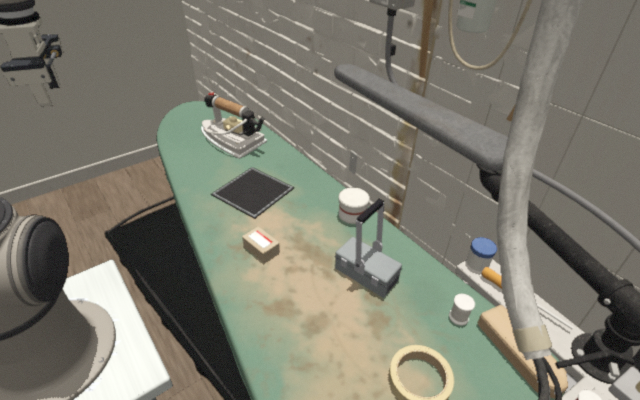

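View pics/top0.png

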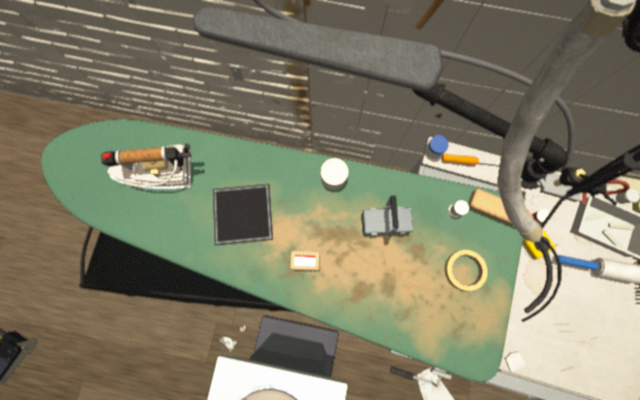

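```bash
python3 - <<'E'
from h import *
def crop(f,x,y,w,h,s,o):
    i=cv2.imread('pics/'+f)[y:y+h,x:x+w]; cv2.imwrite('pics/'+o,cv2.resize(i,None,fx=s,fy=s,interpolation=cv2.INTER_CUBIC))
crop('top0.png',340,180,100,75,8,'c1.png')
crop('top0.png',200,170,100,75,8,'c2.png')
crop('scene0.png',320,190,100,110,5,'c3.png')
E
```

```text
(no output)
```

View pics/c1.png

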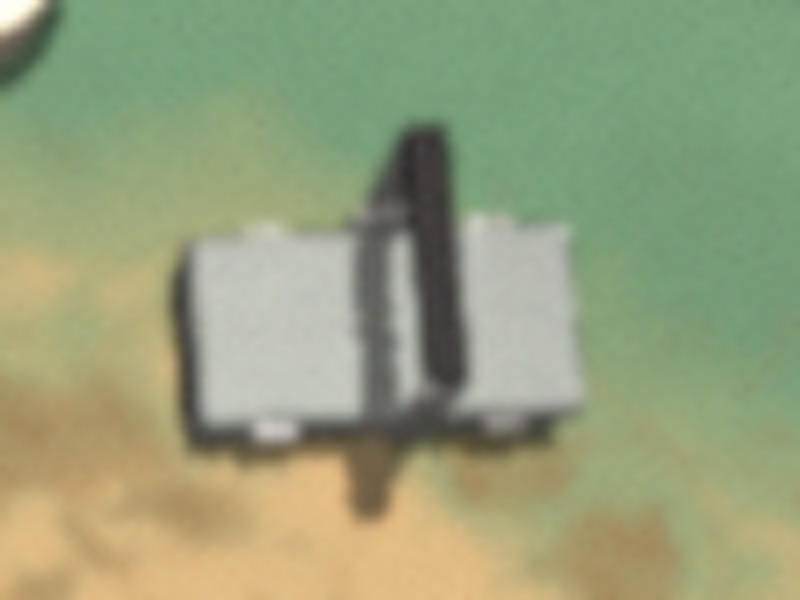

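View pics/c2.png

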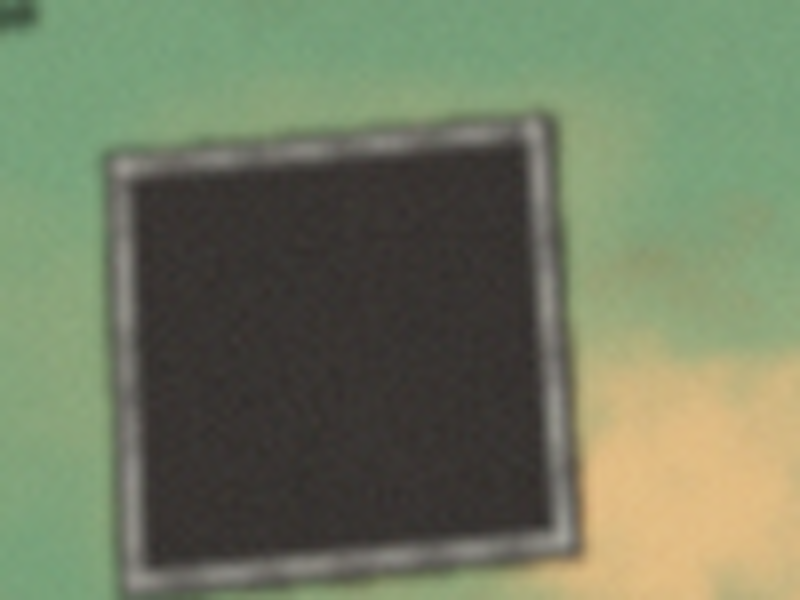

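View pics/c3.png

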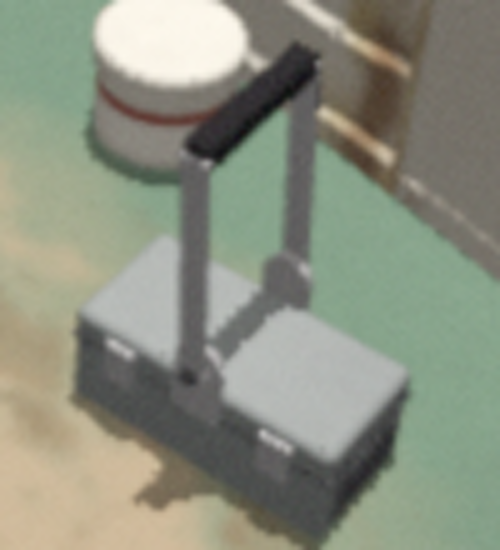

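```bash
python3 - <<'E'
from h import *
C=[ray('top0.png',340+x/8,180+y/8,.05) for x,y in[(190,240),(568,228),(582,408),(203,422)]]
B=[ray('top0.png',340+x/8,180+y/8,.168) for x,y in[(425,125),(447,388)]]
B2=[ray('scene0.png',320+x/5,190+y/5,.165) for x,y in[(200,145),(303,62)]]
M=[ray('top0.png',200+x/8,170+y/8,.004) for x,y in[(110,155),(550,115),(578,550),(125,590)]]
for n,P in(('C',C),('B',B),('B2',B2),('M',M)):
    P=np.array(P); print(n,P.round(4).tolist(),'mean',P.mean(0),'len',np.linalg.norm(np.diff(P,axis=0),axis=1), 'ang',[np.degrees(np.arctan2(*(P[(i+1)%len(P)]-P[i])[[1,0]])).round(1) for i in range(len(P))])
E
```

```text
C [[0.563, -0.1219, 0.05], [0.5902, -0.2371, 0.05], [0.535, -0.2495, 0.05], [0.5076, -0.1357, 0.05]] mean [ 0.54895502 -0.18605441  0.05      ] len [0.11830492 0.05653036 0.11708387] ang [np.float64(-76.7), np.float64(-167.3), np.float64(103.5), np.float64(13.9)]
B [[0.582, -0.1691, 0.168], [0.5117, -0.1861, 0.168]] mean [ 0.5468544  -0.17760709  0.168     ] len [0.07232863] ang [np.float64(-166.4), np.float64(13.6)]
B2 [[0.5178, -0.1791, 0.165], [0.5787, -0.1668, 0.165]] mean [ 0.54825445 -0.17298033  0.165     ] len [0.062062] ang [np.float64(11.4), np.float64(-168.6)]
M [[0.5489, 0.2734, 0.004], [0.5911, 0.1338, 0.004], [0.4519, 0.0922, 0.004], [0.4107, 0.2316, 0.004]] mean [0.50067402 0.1827303  0.004     ] len [0.14580157 0.14532248 0.14532131] ang [np.float64(-73.2), np.float64(-163.4), np.float64(106.5), np.float64(16.8)]
```

View pics/wrist0.png

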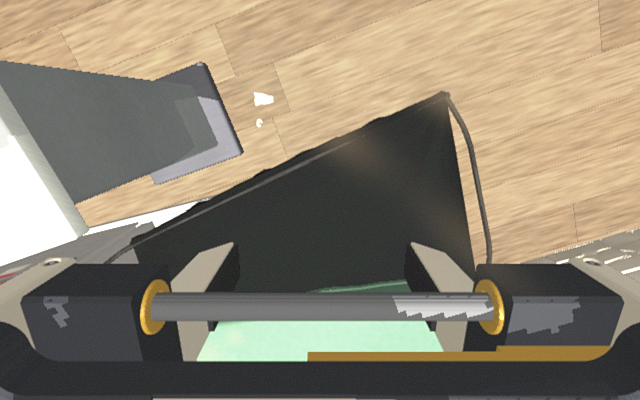

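```bash
cat >> h.py <<'E'
def tri(obs):
    A=[];b=[]
    for f,u,v in obs:
        c=np.load('pics/'+f+'.npz'); F=200/np.tan(np.radians(c['fovy'])/2)
        d=c['R'].T@np.array([(u-c['cx'])/F,(v-c['cy'])/F,1]); d/=np.linalg.norm(d); o=-c['R'].T@c['t']
        P=np.eye(3)-np.outer(d,d); A.append(P); b.append(P@o)
    X=np.linalg.lstsq(np.vstack(A),np.hstack(b),rcond=None)[0]
    return X,[proj(f,X) for f,_,_ in obs]
def tooldelta(dxyz,yaw):
    x=np.array([np.cos(yaw),np.sin(yaw),0]);y=np.array([np.sin(yaw),-np.cos(yaw),0]); d=np.array(dxyz); return d@x,d@y,-d[2]
E
python3 - <<'E'
from h import *
print('boom tip',tri([('scene0.png',342,72),('top0.png',203,20)]))
print('boom elbow',tri([('scene0.png',497,152),('top0.png',430,72)]))
print('hose bot',tri([('scene0.png',535,340),('top0.png',535,232)]))
print('bar',tri([('scene0.png',370.3,210.7),('top0.png',340+437/8,180+256/8)]))
print('bar -end',tri([('scene0.png',360,219.5),('top0.png',340+448/8,180+380/8)]))
R=np.array
a=R([.17432,.49490,.2262]);yaw=2.8028
print(tooldelta(R([.45,.2,.27])-a,yaw), tooldelta(R([.548,-.18,.27])-R([.45,.2,.27]),yaw))
E
```

```text
boom tip (array([0.92539969, 0.35992586, 0.15829424]), [(np.float64(343.76093173341263), np.float64(71.44699730800626)), (np.float64(201.59890435175572), np.float64(21.798450744630173))])
boom elbow (array([ 0.8823399 , -0.20236631,  0.18179121]), [(np.float64(498.98988661839724), np.float64(151.23346983205255)), (np.float64(428.56398524872395), np.float64(73.30275196631949))])
hose bot (array([ 0.56683725, -0.49029793,  0.14563959]), [(np.float64(536.8929548126664), np.float64(339.6377361411925)), (np.float64(534.0043792746544), np.float64(232.65220494507489))])
bar (array([ 0.54525939, -0.17695536,  0.16922714]), [(np.float64(371.04093123809423), np.float64(210.52229039914164)), (np.float64(394.1909015936265), np.float64(212.45081235641774))])
bar -end (array([ 0.51278469, -0.18511649,  0.17104549]), [(np.float64(360.36029384244364), np.float64(219.4188320627407)), (np.float64(395.7957773675821), np.float64(227.7167866776693))])
(np.float64(-0.35801902242182443), np.float64(-0.1865150181195101), np.float64(-0.043800000000000006)) (np.float64(-0.21872182285063857), np.float64(-0.3258293482927741), np.float64(-0.0))
```

step_arm(moves=[[[-0.03,-0.0155,-0.0055,0],[-0.03,-0.0155,-0.0055,0],[-0.03,-0.0155,-0.0055,0],[-0.03,-0.0155,-0.0055,0],[-0.03,-0.0155,-0.0055,0],[-0.03,-0.0155,-0.0055,0],[-0.03,-0.0155,-0.0055,0],[-0.03,-0.0155,-0.0055,0]]], hand=1)

```text
time: 0.82
tool_pos: [0.3603, 0.297, 0.2709]
tool_rot: [-3.142, -0.0, 2.803]
contact_force: [-0.1, 0.1, 1.0]
opening: 0.0923
```

step_arm(moves=[[[-0.03,-0.0155,0,0],[-0.03,-0.0155,0,0],[-0.03,-0.0155,0,0],[-0.03,-0.0155,0,0],[-0.0182,-0.0272,0,0],[-0.0182,-0.0272,0,0],[-0.0182,-0.0272,0,0],[-0.0182,-0.0272,0,0]]])

```text
time: 1.48
tool_pos: [0.4847, 0.0717, 0.2704]
tool_rot: [-3.142, -0.001, 2.803]
contact_force: [0.7, -0.2, 0.3]
opening: 0.0919
```

step_arm(moves=[[[-0.0182,-0.0272,0,0],[-0.0182,-0.0272,0,0],[-0.0182,-0.0272,0,0],[-0.0182,-0.0272,0,0],[-0.0182,-0.0272,0,0],[-0.0182,-0.0272,0,0],[-0.0182,-0.0272,0,-0.1],[-0.0182,-0.0272,0,-0.1]]])

```text
time: 2.15
tool_pos: [0.5526, -0.1811, 0.2705]
tool_rot: [3.141, -0.001, 3.007]
contact_force: [0.4, -0.4, -0.2]
opening: 0.0919
```

step_arm(moves=[[[0,0,0,-0.1],[0,0,0,-0.1],[0,0,0,-0.1],[0,0,0,-0.074],[0,0,0,0]]])

```text
time: 2.57
tool_pos: [0.5527, -0.1795, 0.2702]
tool_rot: [3.141, -0.001, -2.904]
contact_force: [-0.2, 0.4, 0.0]
opening: 0.0915
```

```bash
python3 - <<'E'
from h import *
for n in('wrist','scene'):snap(n,n+'1.png')
print(np.degrees(robot.observe()['tool_rot']))
E
```

```text
[ 1.79974300e+02 -2.12441310e-02 -1.66668992e+02]
```

View pics/wrist1.png

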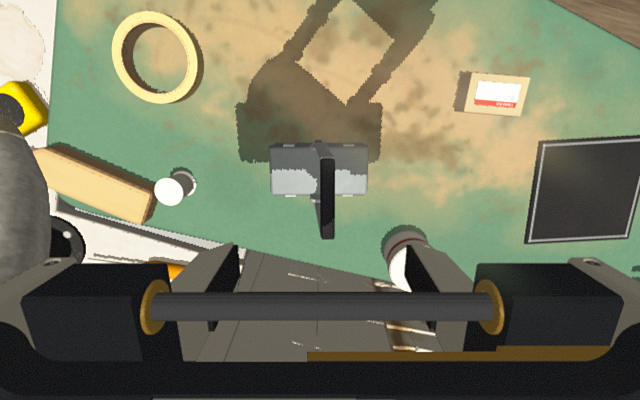

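View pics/scene1.png

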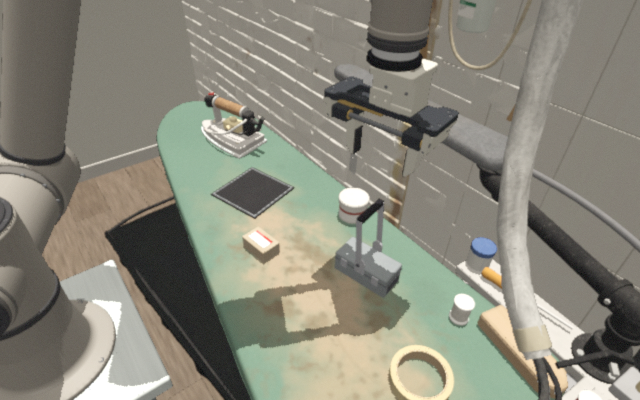

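```bash
python3 - <<'E'
from h import *
i=cv2.imread('pics/wrist1.png')[120:260,240:400]; cv2.imwrite('pics/c4.png',cv2.resize(i,None,fx=4,fy=4))
E
```

```text
(no output)
```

View pics/c4.png

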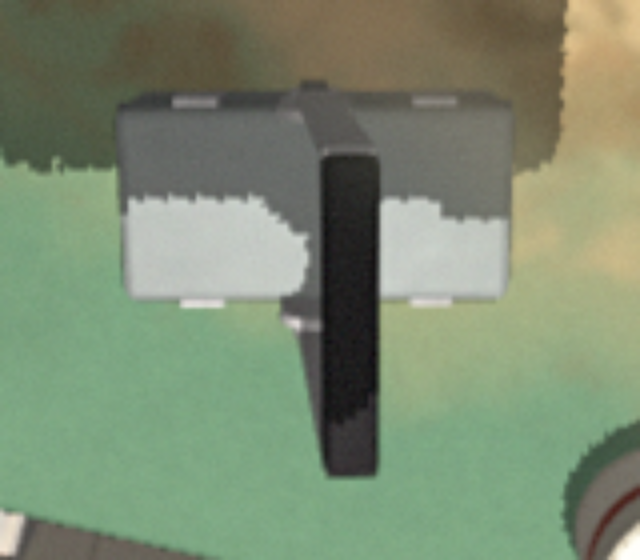

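```bash
python3 - <<'E'
from h import *
f='wrist1.png'
p=lambda x,y,z:ray(f,240+x/4,120+y/4,z)
b=p(351,313,.171);print(b,p(350,155,.171),p(353,472,.171))
C=np.array([p(120,107,.05),p(512,105,.05),p(508,297,.05),p(127,299,.05)]);print(C.mean(0),np.linalg.norm(np.diff(C,axis=0),axis=1))
s=robot.observe(); print(tooldelta(b*[1,1,0]+[0,0,.146]-s['tool_pos'],s['tool_rot'][2]))
E
```

```text
[ 0.54675264 -0.17620856  0.171     ] [ 0.51409954 -0.18452927  0.171     ] [ 0.58229    -0.16692606  0.171     ]
[ 0.55056892 -0.18367469  0.05      ] [0.11620032 0.05919214 0.11837361]
(np.float64(0.005094031243881016), np.float64(0.004393600538575983), np.float64(0.12442125785876415))
```

step_arm(moves=[[[0.005,0.0044,0.02,-0.012],[0,0,0.025,0],[0,0,0.025,0],[0,0,0.025,0],[0,0,0.02,0],[0,0,0.0095,0],[0,0,0,0]]])

```text
time: 3.25
tool_pos: [0.5458, -0.1756, 0.144]
tool_rot: [3.139, -0.003, -2.896]
contact_force: [-0.2, 0.1, -0.5]
opening: 0.0918
```

step_arm(moves=[[[0,0,0,0],[0,0,0,0],[0,0,0,0],[0,0,0,0],[0,0,0,0],[0,0,0,0],[0,0,0,0],[0,0,0,0]]], hand=0, force=50)

```text
time: 3.92
tool_pos: [0.547, -0.1762, 0.1463]
tool_rot: [-3.142, 0.0, -2.894]
contact_force: [-0.1, 0.9, -0.7]
opening: 0.0433
```

step_arm(moves=[[[0,0,0,0],[0,0,0,0],[0,0,0,0],[0,0,0,0],[0,0,0,0],[0,0,0,0],[0,0,0,0],[0,0,0,0]]])

```text
time: 4.58
tool_pos: [0.547, -0.1766, 0.1462]
tool_rot: [-3.141, 0.0, -2.894]
contact_force: [0.3, -2.1, -1.0]
opening: 0.0118
```

step_arm(moves=[[[0,0,-0.002,0],[0,0,-0.008,0],[0,0,-0.01,0],[0,0,-0.01,0],[0,0,-0.015,0],[0,0,-0.015,0],[0,0,-0.015,0],[0,0,-0.015,0]]])

```text
time: 5.25
tool_pos: [0.5467, -0.1759, 0.2375]
tool_rot: [3.141, -0.0, -2.894]
contact_force: [0.3, 0.8, -6.4]
opening: 0.0116
```

step_arm(moves=[[[0,0,-0.01,0],[0,0,-0.005,0],[0,0,0,0],[0,0,0,0],[0,0,0,0],[0,0,0,0],[0,0,0,0],[0,0,0,0]]])

```text
time: 5.92
tool_pos: [0.5468, -0.1762, 0.2506]
tool_rot: [3.141, -0.001, -2.894]
contact_force: [0.4, -0.1, -7.3]
opening: 0.0114
```

```bash
python3 - <<'E'
from h import *
snap('scene','scene2.png');snap('wrist','wrist2.png')
E
```

```text
(no output)
```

View pics/scene2.png

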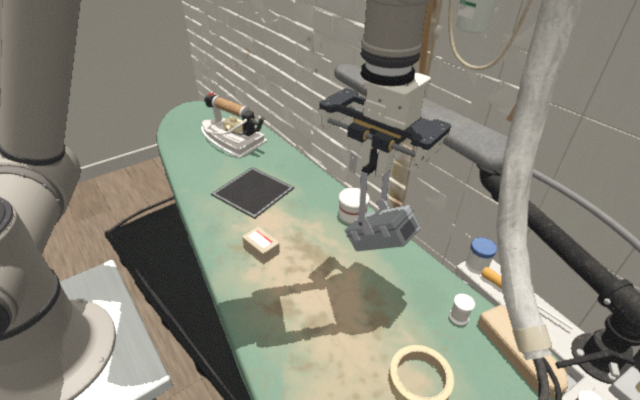

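```bash
python3 - <<'E'
from h import *
i=cv2.imread('pics/scene2.png')[130:270,310:450]; cv2.imwrite('pics/c5.png',cv2.resize(i,None,fx=4,fy=4,interpolation=cv2.INTER_CUBIC))
E
```

```text
(no output)
```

View pics/c5.png

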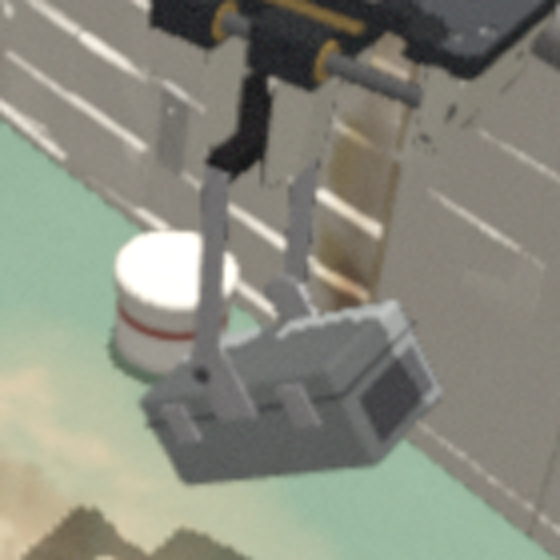

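View pics/wrist2.png

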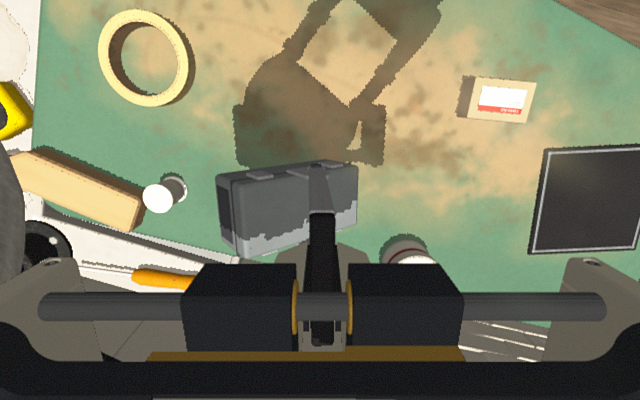

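```bash
python3 - <<'E'
from h import *
s=robot.observe(); 
m=np.array([.5007,.1827,0]);a=np.radians(16.6);h=np.array([-np.sin(a),np.cos(a),0])
P=m-.025*h; tgt=P-.0118*h+[0,0,.215]; print(tgt,s['tool_pos'],s['contact_force'],tooldelta(tgt-s['tool_pos'],s['tool_rot'][2]), s['tool_rot'][2]-(a-np.pi))
for u,v in((335,165),(335,185)): print(ray('top0.png',u,v,.05))
E
```

```text
[0.51121333 0.14743373 0.215     ] [ 0.5468756  -0.17622811  0.25090993] [-0.62264152  0.05222032 -6.26189946] (np.float64(-0.04461118668440608), np.float64(0.3225501889628735), np.float64(0.035909929034682736)) -0.042547768369309846
[ 0.6640621  -0.02952215  0.05      ]
[ 0.61206263 -0.03950139  0.05      ]
```

step_arm(moves=[[[-0.0026,0.006,0,0],[-0.0026,0.012,0,0],[-0.0026,0.018,0,0],[-0.0026,0.022,0,0],[-0.0026,0.0225,0,0],[-0.0026,0.0225,0,0],[-0.0026,0.0225,0,0],[-0.0026,0.0225,0,0]]])

```text
time: 6.68
tool_pos: [0.5304, -0.0254, 0.2514]
tool_rot: [3.141, 0.0, -2.894]
contact_force: [0.6, 0.4, -5.9]
opening: 0.0114
```

step_arm(moves=[[[-0.0026,0.0225,0,0],[-0.0026,0.0225,0,0],[-0.0026,0.0225,0,0],[-0.0026,0.0225,0,0],[-0.0026,0.0225,0,0],[-0.0026,0.022,0,0],[-0.0026,0.018,0,0],[-0.0026,0.012,0,0]]])

```text
time: 7.35
tool_pos: [0.5097, 0.1398, 0.2515]
tool_rot: [3.14, 0.0, -2.892]
contact_force: [-0.2, 0.4, -7.5]
opening: 0.0116
```

step_arm(moves=[[[-0.0026,0.006,0,0],[0,0.004,0.006,0],[0,0,0.01,-0.02],[0,0,0.01,-0.022],[0,0,0.008,0],[0,0,0,0],[0,0,0,0],[0,0,0,0]]])

```text
time: 8.02
tool_pos: [0.5113, 0.1468, 0.2173]
tool_rot: [-3.142, 0.0, -2.853]
contact_force: [-0.1, -0.4, -6.8]
opening: 0.0113
```

```bash
python3 - <<'E'
from h import *
snap('scene','scene3.png');snap('top','top3.png')
i=cv2.imread('pics/scene3.png')[60:260,170:390]; cv2.imwrite('pics/c6.png',cv2.resize(i,None,fx=3,fy=3,interpolation=cv2.INTER_CUBIC))
E
```

```text
(no output)
```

View pics/c6.png

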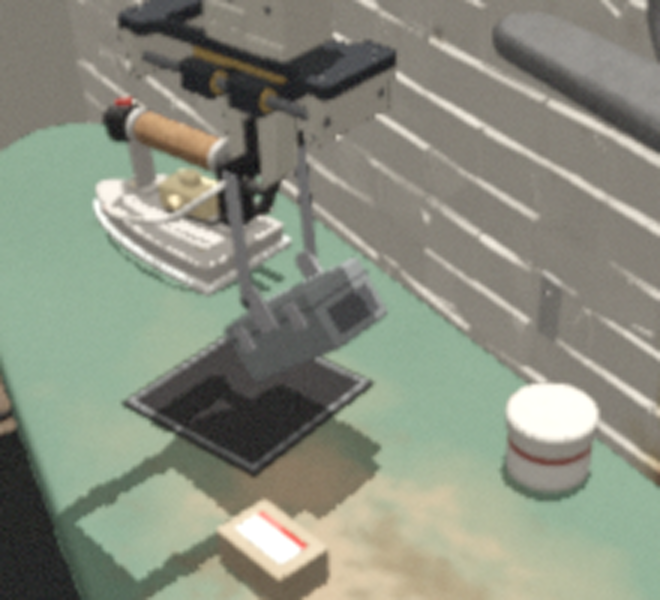

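```bash
python3 - <<'E'
from h import *
print(tri([('scene0.png',245,110),('top0.png',175,155)]),tri([('scene0.png',208,97),('top0.png',105,158)]))
print(ray('top0.png',190,186,.02),ray('top0.png',188,150,.09),ray('top0.png',190,150,.12))
E
python3 - <<'E'
import cv2
i=cv2.imread('pics/scene0.png')[80:170,180:290]; cv2.imwrite('pics/c7.png',cv2.resize(i,None,fx=5,fy=5,interpolation=cv2.INTER_CUBIC))
E
```

```text
(array([0.57933732, 0.33742777, 0.14156317]), [(np.float64(247.1300228641264), np.float64(109.75013755373206)), (np.float64(173.43248698168833), np.float64(156.88261739838345))]) (array([0.54682703, 0.50508316, 0.12175099]), [(np.float64(209.1716947902211), np.float64(96.95292500293603)), (np.float64(104.03100873650041), np.float64(159.0691785561794))])
[0.54243033 0.33086055 0.02      ] [0.61695018 0.33201329 0.09      ] [0.60928375 0.31408809 0.12      ]
```

View pics/c7.png

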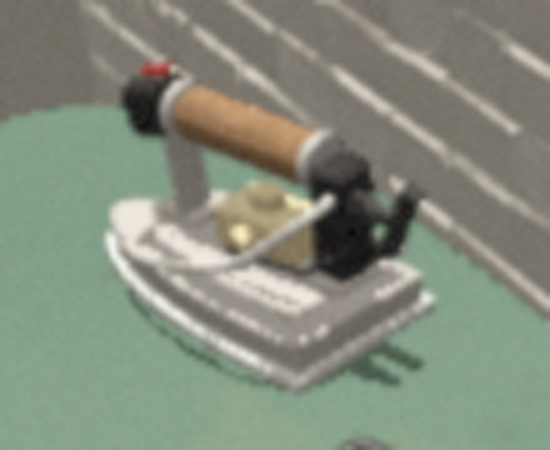

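step_arm(moves=[[[0,0,0.008,0],[0,0,0.01,0],[0,0,0.01,0],[0,0,0.006,0],[0,0,0.003,0],[0,0,0,0],[0,0,0,0]]])

```text
time: 8.7
tool_pos: [0.5109, 0.1473, 0.1801]
tool_rot: [3.141, -0.0, -2.852]
contact_force: [0.6, -0.1, -8.0]
opening: 0.0113
```

```bash
python3 - <<'E'
from h import *
for i in range(3):
    snap('scene','scene4.png'); s=robot.observe(); print(s['tool_pos'],s['contact_force'])
i=cv2.imread('pics/scene4.png')[100:240,190:350]; cv2.imwrite('pics/c8.png',cv2.resize(i,None,fx=5,fy=4.28,interpolation=cv2.INTER_CUBIC))
E
```

```text
[0.51117971 0.14731961 0.18047989] [-0.18088394  0.20127349 -7.2585652 ]
[0.51126175 0.14734176 0.18064505] [ 0.17730549 -0.18981578 -6.5607    ]
[0.51125751 0.14734821 0.18072316] [ 0.01542817 -0.15297726 -6.29881304]
```

View pics/c8.png

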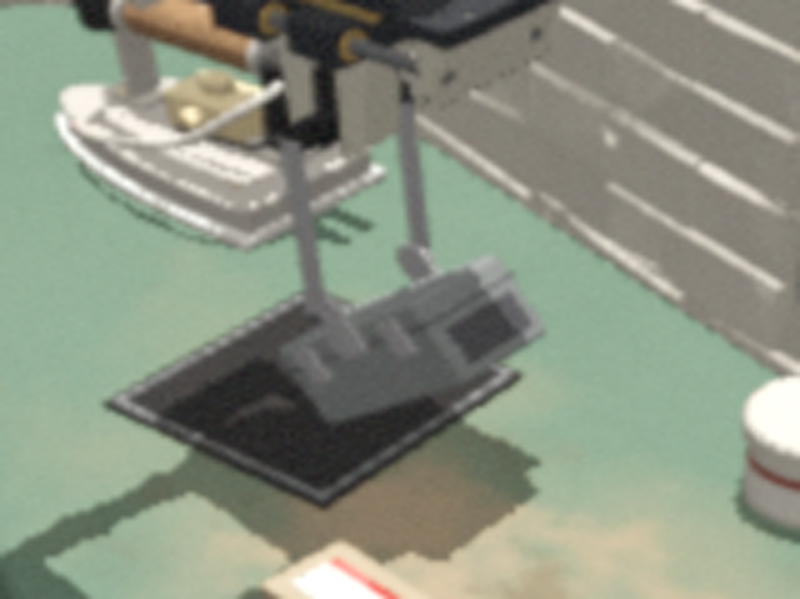

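step_arm(moves=[[[0,0,0.004,0],[0,0,0,0],[0,0,0,0],[0,0,0,0]]])

```text
time: 9.18
tool_pos: [0.5109, 0.1472, 0.1762]
tool_rot: [3.142, 0.0, -2.852]
contact_force: [0.6, 0.5, -7.3]
opening: 0.0116
```

step_arm(moves=[[[0,0,0.003,0],[0,0,0,0],[0,0,0,0],[0,0,0,0]]])

```text
time: 9.52
tool_pos: [0.5116, 0.1472, 0.1742]
tool_rot: [-3.141, 0.002, -2.852]
contact_force: [0.3, -1.1, 3.0]
opening: 0.0115
```

step_arm(moves=[[[0,0,0.002,0],[0,0,0,0],[0,0,0,0],[0,0,0,0]]])

```text
time: 9.85
tool_pos: [0.5124, 0.1468, 0.1733]
tool_rot: [-3.14, 0.005, -2.852]
contact_force: [0.3, -3.0, 9.7]
opening: 0.0115
```

step_arm(moves=[[[0,0.004,-0.0015,0],[0,0.004,-0.001,0],[0,0.004,-0.0005,0],[0,0,0,0],[0,0,0,0]]])

```text
time: 10.27
tool_pos: [0.5078, 0.1594, 0.1748]
tool_rot: [3.141, 0.002, -2.852]
contact_force: [-0.4, 0.3, 6.6]
opening: 0.0116
```

step_arm(moves=[[[0,0.004,0,0],[0,0.004,0,0],[0,0.003,0,0],[0,0,0,0],[0,0,0,0]]])

```text
time: 10.68
tool_pos: [0.5041, 0.1697, 0.1738]
tool_rot: [3.141, -0.001, -2.852]
contact_force: [0.1, 0.5, 0.7]
opening: 0.0112
```

```bash
python3 - <<'E'
from h import *
snap('scene','scene5.png'); s=robot.observe(); print(s['tool_pos'],s['contact_force'])
i=cv2.imread('pics/scene5.png')[100:240,190:350]; cv2.imwrite('pics/c9.png',cv2.resize(i,None,fx=4,fy=4,interpolation=cv2.INTER_CUBIC))
E
```

```text
[0.5041411  0.16950354 0.17389598] [0.4355195  0.54604739 0.28616794]
```

View pics/c9.png

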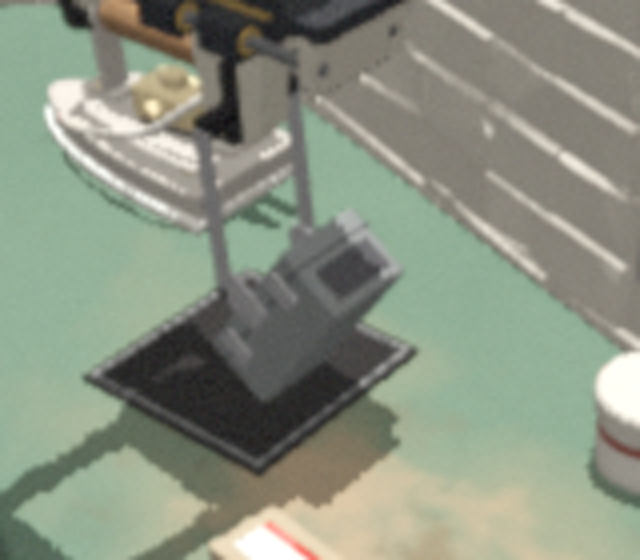

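step_arm(moves=[[[0,0.004,0.0006,0],[0,0.004,0.0008,0],[0,0.004,0.001,0],[0,0.004,0.0013,0],[0,0.004,0.0014,0],[0,0,0,0]]])

```text
time: 11.23
tool_pos: [0.4979, 0.1891, 0.1683]
tool_rot: [3.141, -0.002, -2.852]
contact_force: [0.4, -0.1, -4.8]
opening: 0.0111
```

step_arm(moves=[[[0,0.004,0.0017,0],[0,0.004,0.0019,0],[0,0.004,0.0022,0],[0,0.004,0.0025,0],[0,0,0,0],[0,0,0,0]]])

```text
time: 11.73
tool_pos: [0.4938, 0.204, 0.1606]
tool_rot: [3.142, -0.0, -2.852]
contact_force: [1.4, -0.9, -4.6]
opening: 0.0116
```

```bash
python3 - <<'E'
from h import *
snap('scene','scene6.png'); s=robot.observe(); print(s['tool_pos'],s['contact_force'])
i=cv2.imread('pics/scene6.png')[100:240,190:350]; cv2.imwrite('pics/c10.png',cv2.resize(i,None,fx=4,fy=4,interpolation=cv2.INTER_CUBIC))
E
```

```text
[0.49395326 0.20385614 0.16073492] [ 0.87863716 -0.86081367 -5.70879522]
```

View pics/c10.png

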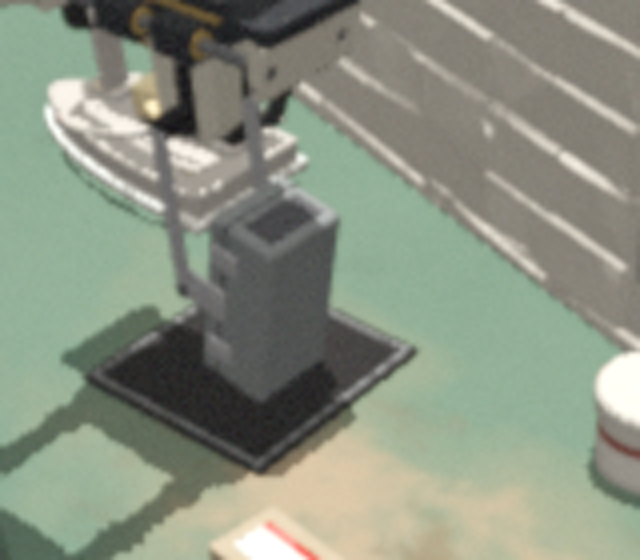

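step_arm(moves=[[[0,0.004,0.0029,0],[0,0.004,0.0032,0],[0,0,0,0],[0,0.003,0.0027,0],[0,0,0,0],[0,0.001,0.001,0],[0,0,0,0],[0,0,0,0]]])

```text
time: 12.45
tool_pos: [0.4906, 0.2153, 0.151]
tool_rot: [3.142, 0.0, -2.852]
contact_force: [0.2, -1.4, -4.4]
opening: 0.0112
```

```bash
python3 - <<'E'
from h import *
snap('scene','scene7.png'); snap('wrist','wrist7.png');s=robot.observe(); print(s['tool_pos'],s['contact_force'])
i=cv2.imread('pics/scene7.png')[100:240,190:350]; cv2.imwrite('pics/c11.png',cv2.resize(i,None,fx=4,fy=4,interpolation=cv2.INTER_CUBIC))
E
```

```text
[0.49068474 0.21525789 0.15108873] [ 1.80629916 -1.38041667 -4.9993363 ]
```

View pics/c11.png

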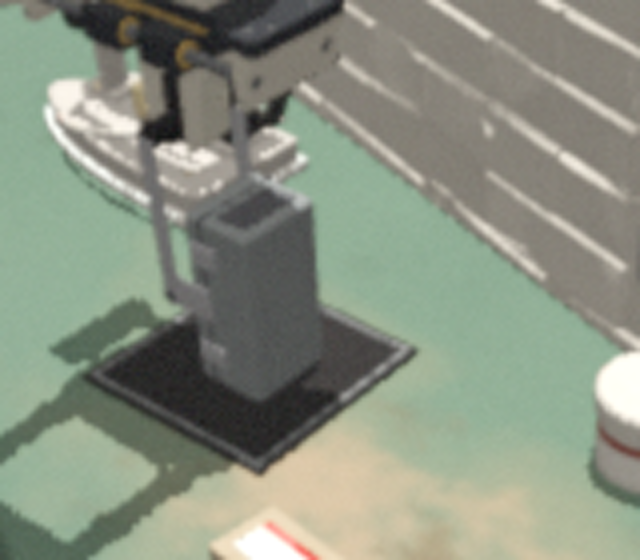

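View pics/wrist7.png

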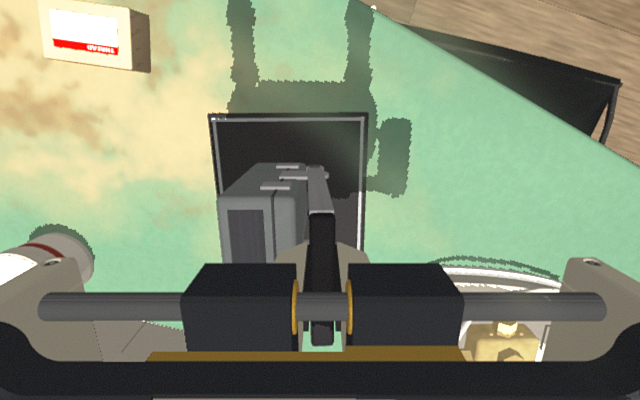

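step_arm(moves=[[[0,0.0005,0.001,0],[0,0,0,0],[0,0,0,0],[0,0,0,0]]])

```text
time: 12.88
tool_pos: [0.4907, 0.2159, 0.1504]
tool_rot: [3.141, 0.001, -2.852]
contact_force: [-0.0, -0.9, 0.1]
opening: 0.0118
```

step_arm(moves=[[[0,0.0005,0.001,0],[0,0,0,0],[0,0,0,0],[0,0,0,0]]])

```text
time: 13.22
tool_pos: [0.4909, 0.2165, 0.1503]
tool_rot: [3.142, 0.002, -2.852]
contact_force: [-1.7, -2.5, 5.9]
opening: 0.0112
```

```bash
python3 - <<'E'
from h import *
snap('scene','scene8.png'); s=robot.observe(); print(s['tool_pos'],s['contact_force'])
i=cv2.imread('pics/scene8.png')[130:210,230:290]; cv2.imwrite('pics/c12.png',cv2.resize(i,None,fx=7,fy=7,interpolation=cv2.INTER_CUBIC))
E
```

```text
[0.49083742 0.21648665 0.15026216] [-1.92857172 -0.87563527  5.96321395]
```

View pics/c12.png

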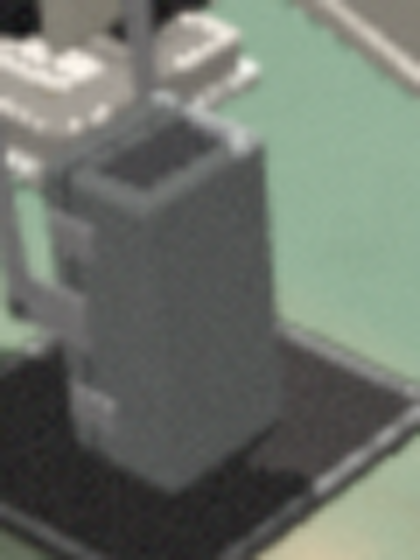

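step_arm(moves=[[[0,0,-0.001,0],[0,0,0,0],[0,0,0,0]]])

```text
time: 13.52
tool_pos: [0.4905, 0.2163, 0.1504]
tool_rot: [3.142, 0.001, -2.852]
contact_force: [-0.0, -1.0, 2.4]
opening: 0.0115
```

step_arm(moves=[[[0,0,0,0],[0,0,0,0],[0,0,0,0],[0,0,0,0],[0,0,0,0],[0,0,0,0],[0,0,0,0],[0,0,0,0]]], hand=0.6)

```text
time: 14.18
tool_pos: [0.4903, 0.2163, 0.15]
tool_rot: [3.142, 0.0, -2.852]
contact_force: [0.8, -0.2, -0.1]
opening: 0.0546
```

```bash
python3 - <<'E'
from h import *
snap('scene','scene9.png'); snap('wrist','wrist9.png'); s=robot.observe(); print(s['tool_pos'],s['contact_force'])
i=cv2.imread('pics/scene9.png')[90:240,190:350]; cv2.imwrite('pics/c13.png',cv2.resize(i,None,fx=4,fy=4,interpolation=cv2.INTER_CUBIC))
E
```

```text
[0.4903439  0.2162883  0.15002918] [ 0.07745531 -1.22107373  0.04220354]
```

View pics/c13.png

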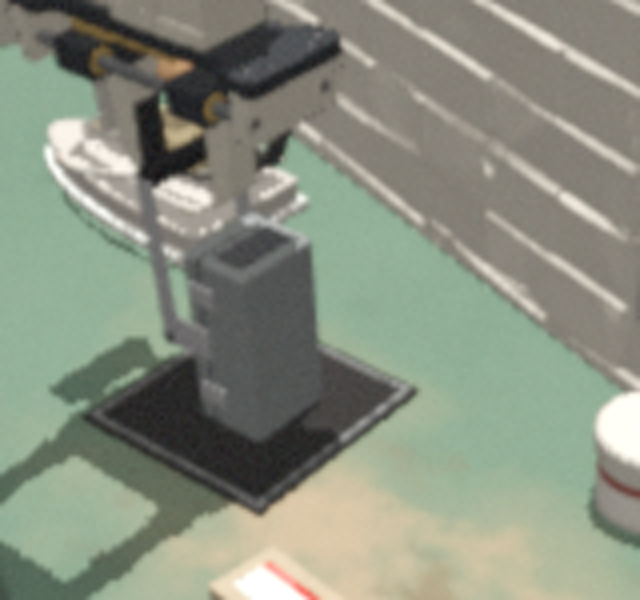

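View pics/wrist9.png

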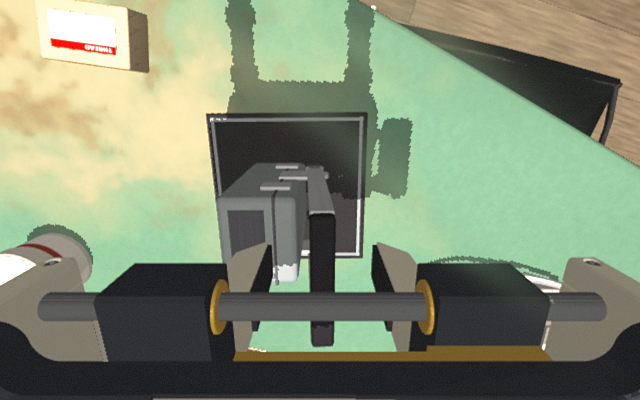

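step_arm(moves=[[[0,0,-0.005,0],[0,0,-0.01,0],[0,0,-0.015,0],[0,0,-0.02,0],[0,0,-0.025,0],[0,0,-0.025,0],[0,0,-0.02,0],[0,0,0,0]]])

```text
time: 14.95
tool_pos: [0.4921, 0.2168, 0.2756]
tool_rot: [-3.141, 0.009, -2.852]
contact_force: [-0.4, 0.6, 0.4]
opening: 0.055
```

step_arm(moves=[[[0.0,-0.03,0,0],[0.0,-0.03,0,0],[0.0,-0.03,0,0],[0.0,-0.03,0,0],[0.0,-0.03,0,0],[0.0,-0.03,0,0],[0,-0.02,0,0],[0,0,0,0]]])

```text
time: 15.62
tool_pos: [0.5481, 0.0209, 0.2697]
tool_rot: [-3.14, -0.0, -2.856]
contact_force: [-0.2, -0.8, 0.8]
opening: 0.055
```

```bash
python3 - <<'E'
from h import *
snap('scene','scene10.png'); snap('top','top10.png'); s=robot.observe(); print(s['time'],s['tool_pos'],s['contact_force'])
a=cv2.imread('pics/scene10.png')[90:240,190:350]; b=cv2.imread('pics/top10.png')[140:290,170:330]
cv2.imwrite('pics/c14.png',cv2.resize(np.hstack([a,b]),None,fx=2.5,fy=3,interpolation=cv2.INTER_CUBIC))
E
```

```text
15.7167 [0.54721169 0.02415676 0.26984568] [-1.13879009  0.11963282 -0.03072957]
```

View pics/c14.png

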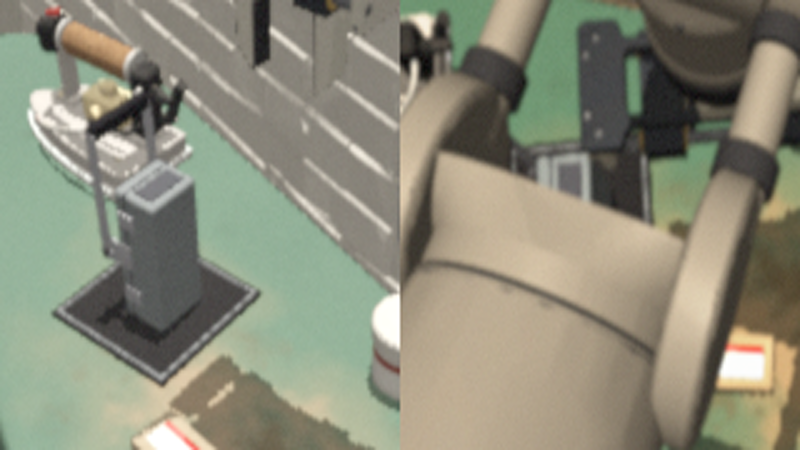

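```bash
python3 - <<'E'
from h import *
C=np.array([ray('scene10.png',190+x/2.5,90+y/3,.124) for x,y in[(118,190),(163,160),(198,178),(152,214)]]);print(C.round(3),C.mean(0))
print(ray('scene10.png',190+161/2.5,90+332/3,.004))
m=np.array([.5007,.1827,0]);a=np.radians(16.6);h=np.array([-np.sin(a),np.cos(a),0]);x=np.array([np.cos(a),np.sin(a),0])
print(m-.025*h-.03*x)
M=[ray('scene10.png',190+x/2.5,90+y/3,.004) for x,y in[(53,312),(163,382),(260,293)]];print(M,(M[0]+M[2])/2)
E
```

```text
[[0.47  0.191 0.124]
 [0.526 0.205 0.124]
 [0.539 0.163 0.124]
 [0.479 0.144 0.124]] [0.50347939 0.17561166 0.124     ]
[0.48109259 0.1506285  0.004     ]
[0.47909253 0.15017128 0.        ]
[array([0.40697443, 0.2359472 , 0.004     ]), array([0.45196989, 0.09617029, 0.004     ]), array([0.58902707, 0.13750895, 0.004     ])] [0.49800075 0.18672807 0.004     ]
```

Base corner sits within 2 mm of plan; the case is standing about 5 mm or so from the mat centre. Handing in.

```bash
python3 - <<'E'
from h import *
print(robot.hand_in())
snap('scene','scene11.png')
E
```

```text
the job is handed in; nothing more can be done
None
the job is handed in; nothing more can be done
```

I lifted the case about 10 cm clear of the board by its handle. The end facing the mat, on the robot's left (+y), dipped, so that is the heavy end. I set that end's lower edge on the rubber mat, tipped the case up about it until it stood upright, then let go and backed the gripper away. I handed in at about 15.7 s of the 48 s.

- **Standing:** the last picture showed the case upright on the mat with the handle still up and the gripper clear. The tool read only about 1 N of stray force, which is its usual noise.
- **Position:** the base corner I could see was about 2 mm from where I planned it. The top-face estimate, from pixels I read less sharply, put the case's middle about 8–12 mm from the mat's middle. That range depends on which mat reading I use, as the two disagree by about 5 mm.
- **Not checked:** the robot's arm blocked the overhead view, so the final check used the scene camera only. The cell refused a picture after hand-in, so I could not confirm that the case kept standing through the final second.

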